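# Set the ink stirrer to speed four and start it

### The arm

A 6-joint arm with a two-finger parallel gripper is mounted at the origin on a cart in front of the work surface, level with it; the furniture and walls round the work are solid. World frame = base frame: x ahead of the robot, y to its left, z up, the work surface at z = 0. Lengths are in mm, angles in rad, forces in N, time in s.
With the tool pointing down it reaches from about 225 to 725 mm from the base axis. Payload 3.1 kg.
Tool frame: the origin (TCP) lies at the very end of the fingers, on their centre line; the grasp point (between the pads) lies 19 mm behind it (manip.grip_point_offset is the distance from the TCP to the grasp point, in mm); z points along the fingers, y is the direction in which the jaws open and shut (so a half turn about z gives the same grasp; the last joint's range is limited). The gripper opens to 85 mm and grips with 20 to 120 N. Pads are 22 mm wide; open, the fingers measure 114 mm over their backs; the gripper's body (76 mm by 85 mm) begins 54 mm behind the grasp point. The pads swing forward as they close: fully open they stand 13 mm farther back than shut.
Start: joints at [-1.456, 0.048, 0.099, 1.622, 0, 1.443], TCP at [126.206, -509.597, 231.312] pointing down, gripper open.
Joint ranges: [-2.91, 2.91], [-0.99, 1.94], [-1.21, 1.42], [-2.12, 2.29], [-1.49, 1.47], [-3.14, 3.14]. Speed limits (rad/s): [2.79, 2.79, 3.14, 3.14, 3.14, 3.14].

### API

Orientations are given as a 3x3 rotation matrix whose columns are the frame's x, y, z axes.
In Python, from plant import manip, capture, get_calibration gives the robot as it stands.
- The arm moves only by the shell command python3 -m handwheel 'ROWS' [FORCE]. ROWS is JSON, a list of rows, each a list of 3 entries, a list of its own where there are three numbers: the shift along the tool's x, y, z in cm, then the turn about the tool's z in degrees, then the finger opening in cm, from 0 to 8.54. In form: [[[dx, dy, dz], twist, jaw], ...]. A call has 1 to 10 rows; each row is the pose to reach, as a shift and turn from the pose commanded when the call began, along the tool's axes at that moment; what a row does not reach only later rows make up. A row lasts 1/8 s, in which the tool goes at most 62.5 mm and 10.7 degrees, less where a joint would pass 70% of its speed; a pose out of reach is approached as far as the arm can. A call with a gripper value outside its range is refused whole. The fingers move at their own pace and stop on an object; FORCE is the grip in N (left out, the last holds). Time passes only in rows, so rows that repeat a pose let the fingers close. It gives the time, the measured TCP pose, the force and the opening at its end, in the units of the state.
- manip.observe(): the state, without advancing time (a new reading comes with each control period).
- capture(name): name is "scene" or "top" or "wrist"; returns the picture (384x512x3 uint8, red, green, blue); there is no depth.
- get_calibration(name): a dict with "mtx" (3x3 intrinsics, pixels), "R" (3x3) and "t" (3): a world point X has camera coordinates R X + t; the wrist camera has in their place "tool_from_camera" (4x4, takes a point from camera to tool coordinates, whose origin is the TCP and whose axes are the flange's). Camera axes: x right, y down, z forward; pixel columns grow to the right and rows downward; lengths in mm; the calibration is good to about 2 mm. The wrist camera is an equidistant fisheye: a pixel r from the principal point sees the ray r / f radians off the axis. A picture is of the moment at which its call begins: read the wrist's pose just before it. get_calibration takes no time and is no camera call.
- manip.job_done(): hands the job in, once; it reports no verdict.
The state is a dict: "t": time; "joint_positions": joint angles; "joint_vel": joint speeds; "joint_torque": joint torques, N m; "tcp_pos": TCP position; "tcp_rot": TCP orientation; "contact_force": force on the tool from outside, world axes, zero at the start; "ft_torque": the same for the moment, N m; "finger_gap": opening from 0.0 (shut) to 1.0 (fully open).
Only numpy, scipy, OpenCV 4.12 (cv2) and the standard library are available. Lean on these libraries where they do the work, as an engineer would, in place of code of your own. Each camera call takes 0.05 s, during which the arm holds its last target.

### The job

Set the ink stirrer going at speed four: with a fingertip, push the grey fin of its black selector clockwise, click by click, until its white line points at the fourth white tick after the red off dot, without running past that click, and only then press the green start button down and let it go. Push only: do not pinch the fin, and leave the ink dish on the stirrer and the things round it where they are.

Things in the scene. Friction and masses are not known exactly. Their poses are not given: they have to be found in the camera images.
- stirrer: ink stirrer: heavy low white case, 230 (x) x 220 (y) x 55 mm high, which does not move on the bench. Origin: centre of its underside; x points from the control panel to the stirring plate, y to the left seen from the panel side, z up. The blue-grey panel on top lies 55 mm above the bench.
- selector_axis (a point): point on the selector's vertical axis, on the top face of its black disc (92 mm across), 62 mm above the bench. In the stirrer's frame it lies at x -52, y +35 mm. A central boss (28 mm across) rises 11 mm above the disc.
- selector (a joint): speed selector on the stirrer, radians. At 0 (off, red dot) its fin points along the stirrer's +y; it grows clockwise seen from above. Seven clicking positions 30 degrees (0.5236 rad) apart: k x 0.5236 for speed k = 0 (off) to 6; speed 4 is 2.094. White ticks beside the disc mark speeds 1 to 6, longer for higher speeds. It starts in off, 1 or 2.
- fin_tip (a point): outer top end of the selector's grey finger fin (white line along its top): an upright radial fin 14 mm thick, from the axis out to 48 mm, rising 23 mm (its middle 25 mm) above the disc, so its top is 87 mm above the bench. It is pushed round with a fingertip against its side.
- fin_back: the fin's side that a clockwise push bears on (counter-clockwise side). Origin on the selector's axis at panel height (55 mm above the bench). Each click takes about 0.11 Nm (3 to 4 N at the fin); halfway between two positions a sprung ball carries it on by itself into the next one, where it stays.
- fin_front: the fin's other (clockwise) side. Origin on the selector's axis at panel height
- start (a joint): green start button, travel in m: 0 out, 0.006 fully down; springs back; fully down takes 5 N
- start_top (a point): centre of the top of the green start button, 26 mm across, in a black housing on the panel; in the stirrer's frame at x -80, y -68 mm. Press it straight down.
- ink_dish: small white ink dish, round, 68 mm across and 40 mm high, loose, standing on the white stirring plate at the far end of the stirrer. Origin: centre of its underside. Leave it there.
- wood_block: small wooden block, 45x75x30 mm, loose bystander. Origin: centre of its underside.
- shell: dark mussel shell, about 28x60x8 mm, loose bystander. Origin: centre of its underside.
- mug: white mug, 82x112x94 mm, loose bystander. Origin: centre of its underside.
- tape_roll: roll of masking tape, 100 mm across, 25 mm high, lying flat, loose bystander. Origin: centre of its underside.
- timer: round wind-up kitchen timer, 62 mm across, 38 mm high with a red bar grip, loose bystander - not the selector. Origin: centre of its underside.
- stylus: thin wooden stylus, 9x136x9 mm, loose bystander. Origin: centre of its underside.

How it is judged:
By the outcome, as a careful person would: the job done as asked, in the order asked, and still so for the second after the job is handed in, with the robot touching nothing.
It also fails if it takes over 51 s, if anything falls off the work surface, if the arm or the gripper's body presses on something with over 40 N, if the wrist force passes 120 N, or if a joint passes its speed limit or range.

## Working session

There is one attempt and no reset: what is moved stays moved. The work goes in short steps, Python scripts to look and compute and a shell command to move; the robot and the scene stay as the last step left them, time stands still between calls to the robot, and variables do not carry over. Pictures are saved under pics/ and viewed, and the job is handed in when it is done.

```bash
ls; mkdir -p pics
python3 - <<'E'
from plant import manip,capture,get_calibration
import cv2
for n in("scene","top","wrist"):
    im=capture(n); cv2.imwrite(f"pics/{n}0.png",im[:,:,::-1]); c=get_calibration(n); print(n,c)
s=manip.observe(); print(s, manip.grip_point_offset)
E
```

```text
pics
scene {'mtx': array([[347.25160211,   0.        , 253.76753642],
       [  0.        , 347.25160211, 188.98118562],
       [  0.        ,   0.        ,   1.        ]]), 'R': array([[-0.77062803, -0.63692878,  0.02131126],
       [-0.4257608 ,  0.48967449, -0.76088543],
       [ 0.47419425, -0.59543313, -0.6485362 ]]), 't': array([391.33222041, 305.51068624, 720.73513413])}
top {'mtx': array([[444.89224422,   0.        , 247.35961422],
       [  0.        , 444.89224422, 199.01342008],
       [  0.        ,   0.        ,   1.        ]]), 'R': array([[-0.02160893, -0.99964793,  0.01539702],
       [-0.9961884 ,  0.02022725, -0.08485   ],
       [ 0.08450869, -0.01717185, -0.99627477]]), 't': array([ -38.61813941,  537.43611306, 1581.97127579])}
wrist {'mtx': array([[297.31863964,   0.        , 252.87110479],
       [  0.        , 297.31863964, 190.02683937],
       [  0.        ,   0.        ,   1.        ]]), 'tool_from_camera': array([[-3.55467440e-04, -9.61438489e-01, -2.75019829e-01,
         7.05128291e+01],
       [ 9.99999909e-01, -2.76483236e-04, -3.25961161e-04,
        -
[... 312 characters left out ...]
7e-05,  1.44298877e+00]), 'joint_vel': array([ 0.00022328, -0.00250337,  0.00448858,  0.00150153, -0.00080086,
       -0.00032712]), 'joint_torque': array([ 2.06275494e-03, -3.39259565e+01,  3.20423949e+01,  1.53955672e-02,
       -8.13421821e-05, -2.84200908e-06]), 'tcp_pos': array([ 126.14051469, -509.12413298,  230.38533023]), 'tcp_rot': array([[ 9.70674289e-01,  2.40398387e-01, -2.01076409e-04],
       [ 2.40398346e-01, -9.70672595e-01,  1.82978935e-03],
       [ 2.44699049e-04, -1.82446791e-03, -9.99998306e-01]]), 'contact_force': array([-0.1746345 , -0.66604201,  1.19494821]), 'ft_torque': array([0.03240614, 0.00690858, 0.00241535]), 'finger_gap': 1.0022792340252231} 18.700000000000003
```

View pics/scene0.png

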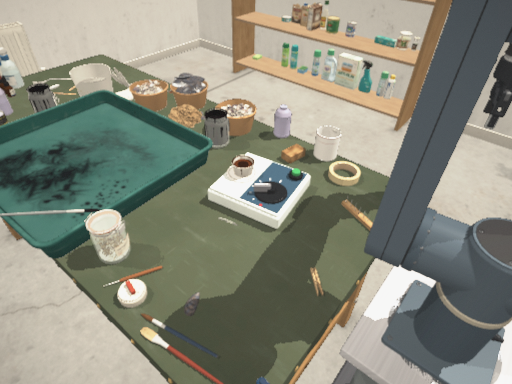

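View pics/top0.png

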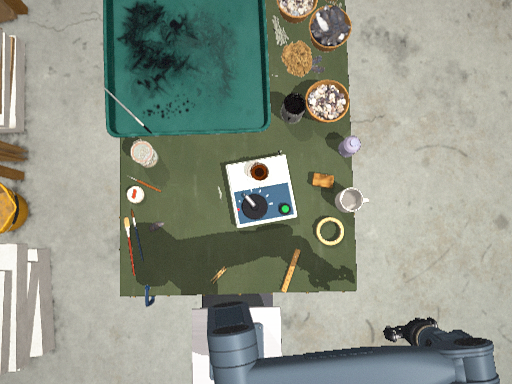

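View pics/wrist0.png

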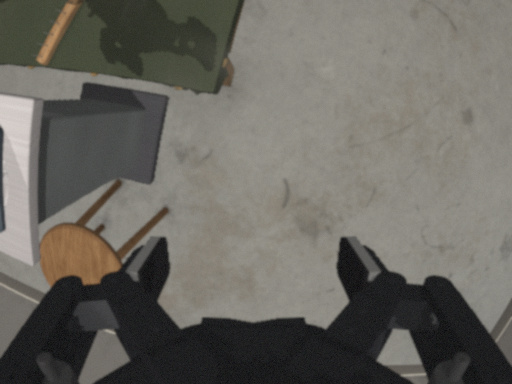

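The stirrer is at about (262,190) in the top view, with its panel toward the robot and the selector at (254,206). I'll enlarge both views.

Run:
```python
import cv2
a=cv2.imread("pics/top0.png")[140:240,215:315]; cv2.imwrite("pics/topz.png",cv2.resize(a,(600,600),interpolation=cv2.INTER_CUBIC))
a=cv2.imread("pics/scene0.png")[145:230,200:320]; cv2.imwrite("pics/scz.png",cv2.resize(a,(720,510),interpolation=cv2.INTER_CUBIC))
```

```text
(no output)
```

View pics/topz.png

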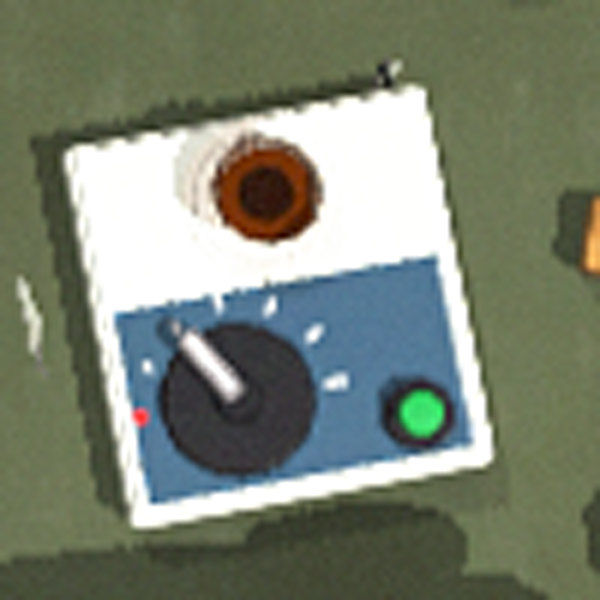

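View pics/scz.png

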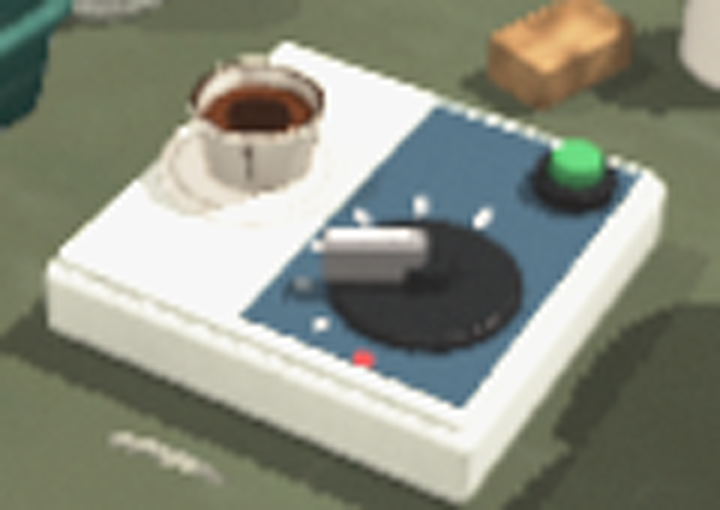

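```bash
cat > h.py <<'E'
import numpy as np
from plant import manip,capture,get_calibration
def ray(cam,uv):
    c=get_calibration(cam);K=c["mtx"];R=c["R"];t=c["t"]
    d=R.T@np.linalg.inv(K)@np.array([*uv,1.]);o=-R.T@t
    return o,d/np.linalg.norm(d)
def onz(cam,uv,z):
    o,d=ray(cam,uv);return o+d*(z-o[2])/d[2]
def wray(uv,s):
    c=get_calibration("wrist");K=c["mtx"];T=c["tool_from_camera"]
    x=np.array([(uv[0]-K[0,2]),(uv[1]-K[1,2])]);r=np.hypot(*x);th=r/K[0,0]
    d=np.array([*(x/r*np.sin(th)),np.cos(th)])
    R=np.array(s["tcp_rot"]);return R@T[:3,3]+np.array(s["tcp_pos"]),R@T[:3,:3]@d
def wonz(uv,z,s):
    o,d=wray(uv,s);return o+d*(z-o[2])/d[2]
def tri(rs):
    A=sum(np.eye(3)-np.outer(d,d) for o,d in rs);b=sum((np.eye(3)-np.outer(d,d))@o for o,d in rs)
    return np.linalg.solve(A,b)
E
python3 - <<'E'
from h import *
np.set_printoptions(precision=1,suppress=True)
tp=lambda x,y:((x+.5)/6-.5+215,(y+.5)/6-.5+140)
sc=lambda x,y:((x+.5)/6-.5+200,(y+.5)/6-.5+145)
C=[onz("top",tp(*p),55) for p in[(135,520),(70,148),(423,88),(490,462)]]
Cs=[onz("scene",sc(*p),55) for p in[(470,460),(50,265),(280,45),(665,180)]]
print(np.array(C),"\n",np.array(Cs))
for C_ in(C,Cs):
    x=(C_[1]-C_[0]+C_[2]-C_[3]);print(np.mean(C_,0),np.degrees(np.arctan2(x[1],x[0])))
for n,a,b in[("sel",(238,398),None),("btn",(418,412),(578,155)),("red",(140,417),(363,358)),("t1",(148,367),(320,324)),("t3",(219,304),(361,213)),("t4",(270,306),(421,205)),("t5",(315,332),(483,216)),("fintip",(185,335),(325,235))]:
    print(n,onz("top",tp(*a),55), tri([ray("top",tp(*a)),ray("scene",sc(*b))]) if b else "")
print(onz("scene",sc(428,285),62),onz("top",tp(238,398),62))
E
```

```text
[[ 438.4  -11.1   55. ]
 [ 659.4   23.1   55. ]
 [ 691.5 -187.5   55. ]
 [ 468.1 -220.6   55. ]] 
 [[ 427.8    1.8   55. ]
 [ 653.4   28.4   55. ]
 [ 690.5 -181.2   55. ]
 [ 469.8 -217.9   55. ]]
[564.3 -99.   55. ] 8.604538089779496
[560.4 -92.2  55. ] 8.066102870666256
sel [508.8 -73.1  55. ] 
btn [ 498.4 -179.    55. ] [ 496.8 -176.4   80.9]
red [498.8 -15.2  55. ] [499.1 -14.9  58.9]
t1 [528.2 -20.5  55. ] [528.4 -20.2  58.4]
t3 [564.7 -63.2  55. ] [554.8 -67.2  82. ]
t4 [562.9 -93.3  55. ] [549.9 -99.7  70.7]
t5 [ 546.9 -119.5   55. ] [ 533.9 -127.    56.2]
fintip [546.7 -42.7  55. ] [544.1 -41.9  88.7]
[505.9 -70.2  62. ] [508.4 -72.9  62. ]
```

```bash
python3 -m handwheel '[[[4.4,-3.1,0],-10,0],[[8.8,-6.2,0],-20,0],[[13.2,-9.3,0],-30,0],[[17.7,-12.5,0],-40,0],[[22.1,-15.6,0],-50,0],[[26.5,-18.7,0],-60,0],[[31,-21.8,0],-70,0],[[35.4,-25,0],-80,0],[[39.8,-28.1,0],-90,0],[[44.2,-31.2,0],-100,0]]' 40
python3 -m handwheel '[[[0,0,0],-10,0],[[0,0,0],-20,0],[[0,0,0],-30,0],[[0,0,0],-40,0],[[0,0,0],-50,0],[[0,0,0],-60,0],[[0,0,0],-70,0],[[0,0,0],-76,0],[[0,0,0],-76,0]]'
cat > snap.py <<'E'
from h import *
import cv2,sys,pickle
s=manip.observe();im=capture("wrist")[:,:,::-1];pickle.dump(s,open(f"pics/{sys.argv[1]}.pkl","wb"))
cv2.imwrite(f"pics/{sys.argv[1]}.png",im)
cv2.imwrite(f"pics/{sys.argv[1]}_z.png",cv2.resize(im,(768,576),interpolation=cv2.INTER_CUBIC))
print(s["t"],s["tcp_pos"],s["tcp_rot"].round(3).tolist(),s["joint_positions"].round(2),s["contact_force"],s["finger_gap"])
E
python3 snap.py w1
```

```text
t: 1.4
tcp_pos: [481.1, -98.9, 231.0]
tcp_rot: [[-0.411, 0.912, -0.0], [0.912, 0.411, -0.0], [-0.0, -0.0, -1.0]]
contact_force: [0.8, 0.6, 0.5]
finger_gap: -0.0
t: 2.52
tcp_pos: [480.0, -100.4, 230.9]
tcp_rot: [[-0.985, -0.171, -0.001], [-0.171, 0.985, 0.0], [0.001, 0.0, -1.0]]
contact_force: [-0.0, 0.4, -0.3]
finger_gap: -0.002
2.525 [ 480.00100853 -100.39188392  230.92049417] [[-0.985, -0.171, -0.001], [-0.171, 0.985, 0.0], [0.001, 0.0, -1.0]] [-0.34 -0.04  0.01  1.62  0.   -0.51] [-0.0146192   0.41161937 -0.32581814] -0.0015446578656703972
```

View pics/w1_z.png

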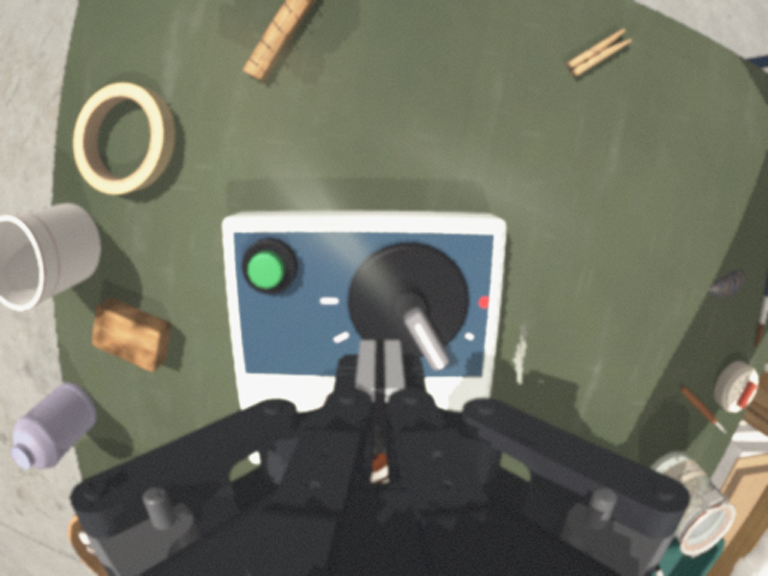

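Run:
```python
import cv2
a=cv2.imread("pics/w1.png")[130:290,140:350]; cv2.imwrite("pics/w1c.png",cv2.resize(a,None,fx=3.75,fy=3.75,interpolation=cv2.INTER_CUBIC))
```

```text
(no output)
```

View pics/w1c.png

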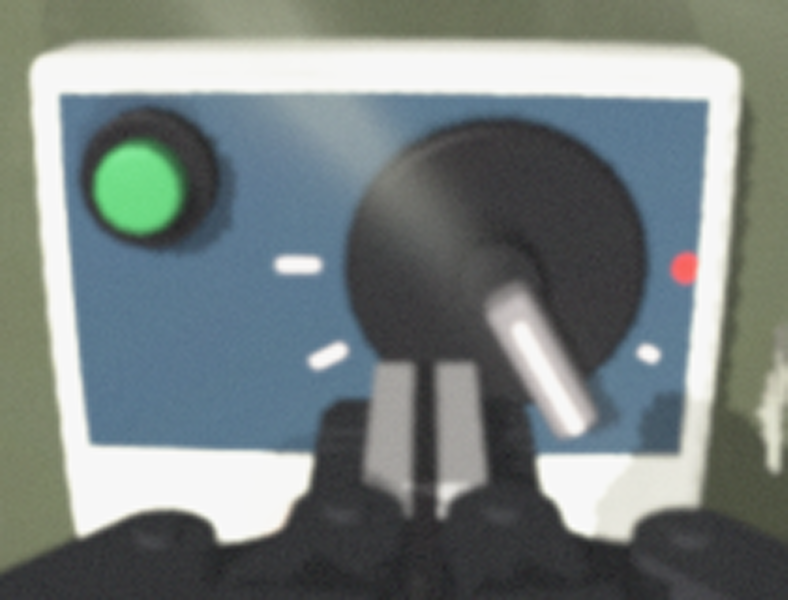

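Run:
```python
from h import *
import pickle
from scipy.optimize import least_squares
np.set_printoptions(precision=1,suppress=True)
s=pickle.load(open("pics/w1.pkl","rb"))
p=lambda x,y:((x+.5)/3.75-.5+140,(y+.5)/3.75-.5+130)
E=np.array([wonz(p(*q),62,s)[:2] for q in[(346,262),(354,210),(387,158),(440,127),(497,118),(560,130),(610,165),(640,215),(648,262),(636,320)]])
f=least_squares(lambda c:np.hypot(*(E-c[:2]).T)-c[2],[508,-73,46]);print("disc",f.x,f.fun)
c=f.x
for n,q,z in[("red",(685,268),55),("t1",(649,354),55),("t5",(328,355),55),("t6",(298,265),55),("nl",(40,65),50),("nr",(735,70),50),("fintipL",(572,425),87),("finIn",(520,325),87)]:
    w=wonz(p(*q),z,s);d=w[:2]-c[:2];print(n,w,np.hypot(*d),np.degrees(np.arctan2(d[1],d[0])))
tp=lambda x,y:((x+.5)/6-.5+215,(y+.5)/6-.5+140)
b=tri([wray(p(138,188),s),ray("top",tp(418,412))]);print("btn",b)
print("btn z 75/80",wonz(p(138,188),75,s),wonz(p(138,188),80,s))
print("fintip tri",tri([wray(p(578,430),s),ray("top",tp(180,330))]))
for yaw in(8,8.5,9,9.5,10):
    y=np.radians(yaw);R=np.array([[np.cos(y),-np.sin(y)],[np.sin(y),np.cos(y)]]);print(yaw,"btn pred",c[:2]+R@[-28,-103])
# finger tip
print("fingertips z at tcp", wonz(p(395,362),s["tcp_pos"][2],s),wonz(p(457,362),s["tcp_pos"][2],s))
```

```text
disc [508.4 -73.1  45.2] [-0.8  0.1  0.9  0.3 -0.3 -0.2 -0.2 -0.2 -0.   0.5]
red [500.7 -15.2  55. ] 58.42542373094533 97.50109041439485
t1 [530.2 -19.7  55. ] 57.68804696472745 67.78317252485029
t5 [ 547.1 -118.3   55. ] 59.445733821529345 -49.38760091773168
t6 [ 519.7 -131.4   55. ] 59.34268051126093 -79.02042577604107
nl [ 472.4 -219.2   50. ] 150.39092325557792 -103.82941697686181
nr [438.9 -12.5  50. ] 92.23381733066091 138.85196886553453
fintipL [543.3 -45.9  87. ] 44.3395591745813 37.979825658536036
finIn [515.6 -66.8  87. ] 9.629488044302501 41.16617558785766
btn [ 496.6 -176.6   81.4]
btn z 75/80 [ 498.3 -178.3   75. ] [ 496.9 -177.2   80. ]
fintip tri [548.3 -40.6  77.6]
8 btn pred [ 495. -179.]
8.5 btn pred [ 495.9 -179.2]
9 btn pred [ 496.8 -179.3]
9.5 btn pred [ 497.8 -179.4]
10 btn pred [ 498.7 -179.4]
fingertips z at tcp [ 471.8 -105.3  230.9] [470.3 -96.8 230.9]
```

```bash
python3 -m handwheel '[[[-1.7,2.1,2],-10,0],[[-3.4,4.2,6],-20,0],[[-5.1,6.4,10],-29.4,0],[[-5.1,6.4,12],-29.4,0],[[-5.1,6.4,12],-29.4,0],[[-5.1,6.4,12],-29.4,0]]'
python3 snap.py w2
```

```text
t: 3.32
tcp_pos: [520.0, -29.0, 112.4]
tcp_rot: [[-0.774, -0.633, 0.001], [-0.633, 0.774, -0.0], [-0.001, -0.001, -1.0]]
contact_force: [0.9, 0.1, 0.3]
finger_gap: 0.002
3.325 [519.98311736 -28.95972656 112.37403225] [[-0.774, -0.633, 0.001], [-0.633, 0.774, -0.0], [-0.001, -0.001, -1.0]] [-0.18  0.04 -0.14  1.38 -0.   -0.87] [0.88581508 0.12442011 0.27666943] 0.002358274115747029
```

View pics/w2_z.png

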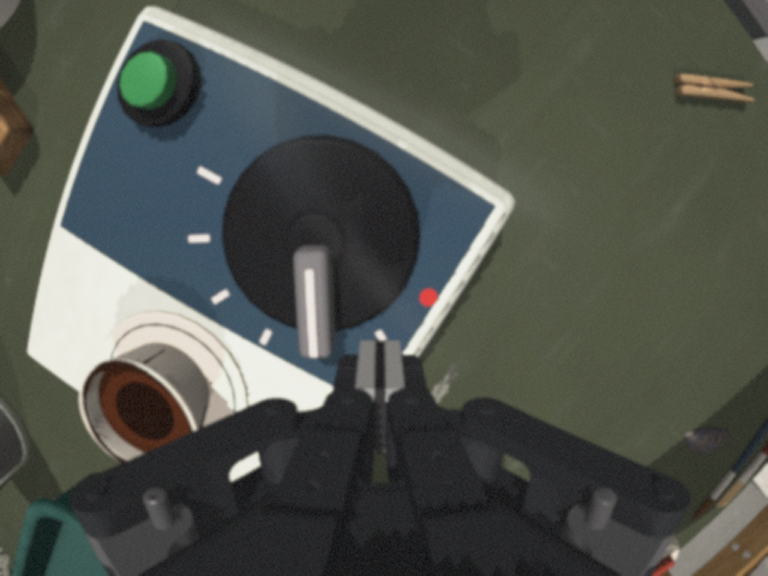

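```bash
python3 -m handwheel '[[[0,0,2],0,0],[[0,0,4.2],0,0],[[0,0,4.2],0,0],[[0,0,4.2],0,0]]'
python3 snap.py w3
```

```text
t: 3.88
tcp_pos: [520.5, -29.1, 71.0]
tcp_rot: [[-0.774, -0.633, 0.003], [-0.633, 0.774, -0.0], [-0.002, -0.002, -1.0]]
contact_force: [-0.7, 0.2, -0.4]
finger_gap: -0.003
3.875 [520.50287816 -29.1128615   71.028006  ] [[-0.774, -0.633, 0.003], [-0.633, 0.774, -0.0], [-0.002, -0.002, -1.0]] [-0.18  0.06 -0.21  1.3   0.   -0.87] [-0.73993567  0.23747586 -0.36676754] -0.0034477061386942276
```

View pics/w3_z.png

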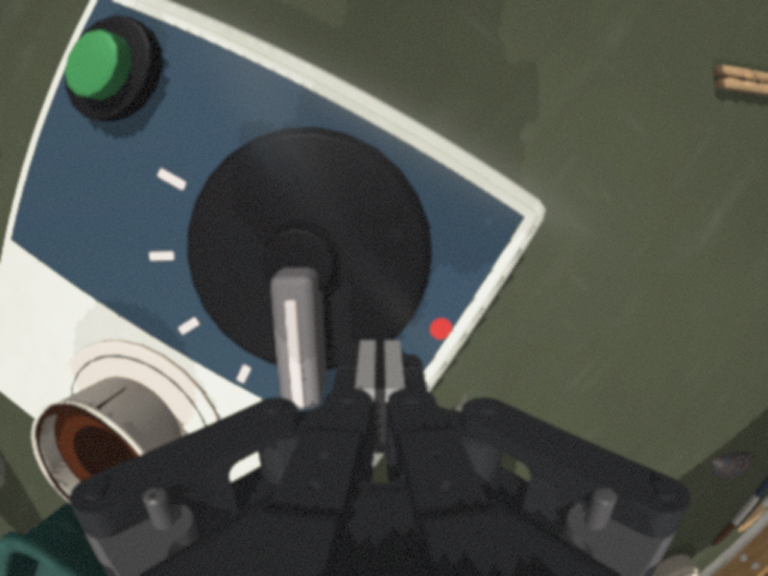

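```bash
python3 -m handwheel '[[[0,-0.3,0],0,0],[[0,-0.6,0],0,0],[[0,-0.8,0],0,0],[[0,-0.8,0],0,0]]'; python3 -m handwheel '[[[0,-0.2,0],0,0],[[0,-0.4,0],0,0],[[0,-0.4,0],0,0]]'
```

```text
t: 4.42
tcp_pos: [524.5, -34.6, 69.4]
tcp_rot: [[-0.774, -0.634, -0.0], [-0.634, 0.774, 0.001], [-0.0, 0.001, -1.0]]
contact_force: [-1.0, 0.6, 1.0]
finger_gap: 0.001
t: 4.8
tcp_pos: [525.4, -35.4, 69.3]
tcp_rot: [[-0.773, -0.635, -0.003], [-0.635, 0.773, 0.005], [-0.001, 0.006, -1.0]]
contact_force: [-5.4, 6.1, 4.3]
finger_gap: -0.001
```

```bash
python3 snap.py w4
```

```text
4.8 [525.3540939  -35.41682178  69.31770428] [[-0.773, -0.635, -0.003], [-0.635, 0.773, 0.005], [-0.001, 0.006, -1.0]] [-0.2   0.08 -0.19  1.3   0.   -0.88] [-5.44072315  6.05841968  4.30732221] -0.0013569905423221587
```

View pics/w4_z.png

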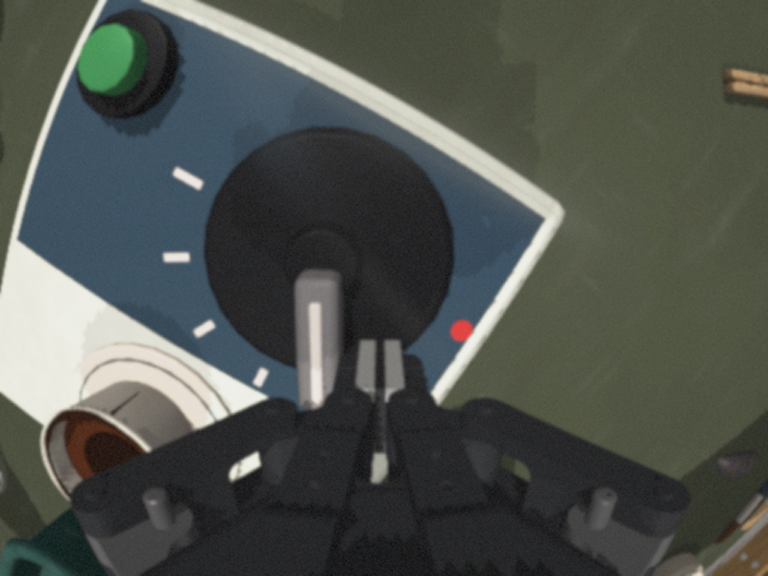

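```bash
cat > arc.py <<'E'
import numpy as np,sys
# args: current cmd x,y,yaw(deg of tool x), offset d, r, list of a
x0,y0,yaw,d,r=map(float,sys.argv[1:6])
ax=np.array([509.5,-73.2])
t=np.radians(yaw);X=np.array([np.cos(t),np.sin(t)]);Y=np.array([np.sin(t),-np.cos(t)])
for a in map(float,sys.argv[6:]):
    p=np.radians(99.2-a);u=np.array([np.cos(p),np.sin(p)]);n=np.array([-u[1],u[0]])
    w=ax+r*u+d*n;D=w-[x0,y0]
    print(a,w.round(1),"dx dy cm",(D@X/10).round(2),(D@Y/10).round(2),"twist",round(yaw-(99.2-a+180),1))
E
python3 arc.py 527.4 -38.1 219.2 19.6 36 60 64 68 72 76 79 82
```

```text
60.0 [525.  -35.3] dx dy cm 0.01 0.37 twist 0.0
64.0 [527.6 -36.4] dx dy cm -0.12 0.12 twist 4.0
68.0 [530.1 -37.8] dx dy cm -0.23 -0.15 twist 8.0
72.0 [532.6 -39.3] dx dy cm -0.32 -0.42 twist 12.0
76.0 [534.9 -41. ] dx dy cm -0.4 -0.7 twist 16.0
79.0 [536.5 -42.4] dx dy cm -0.44 -0.91 twist 19.0
82.0 [538.1 -43.8] dx dy cm -0.47 -1.12 twist 22.0
```

```bash
python3 -m handwheel '[[[-0.12,0.1,0],4,0],[[-0.23,-0.15,0],8,0],[[-0.32,-0.42,0],12,0],[[-0.36,-0.56,0],14,0],[[-0.4,-0.7,0],16,0],[[-0.44,-0.91,0],19,0],[[-0.44,-0.91,0],19,0],[[-0.44,-0.91,0],19,0]]'
python3 snap.py w5
```

```text
t: 5.85
tcp_pos: [536.3, -42.6, 69.2]
tcp_rot: [[-0.938, -0.347, 0.0], [-0.347, 0.938, -0.0], [0.0, -0.0, -1.0]]
contact_force: [0.0, -0.2, 0.7]
finger_gap: 0.0
5.85 [536.27246248 -42.5761957   69.20701597] [[-0.938, -0.347, 0.0], [-0.347, 0.938, -0.0], [0.0, -0.0, -1.0]] [-0.2   0.11 -0.16  1.3  -0.   -0.56] [ 0.04598466 -0.16848177  0.67970051] 0.00013812685699395697
```

View pics/w5_z.png

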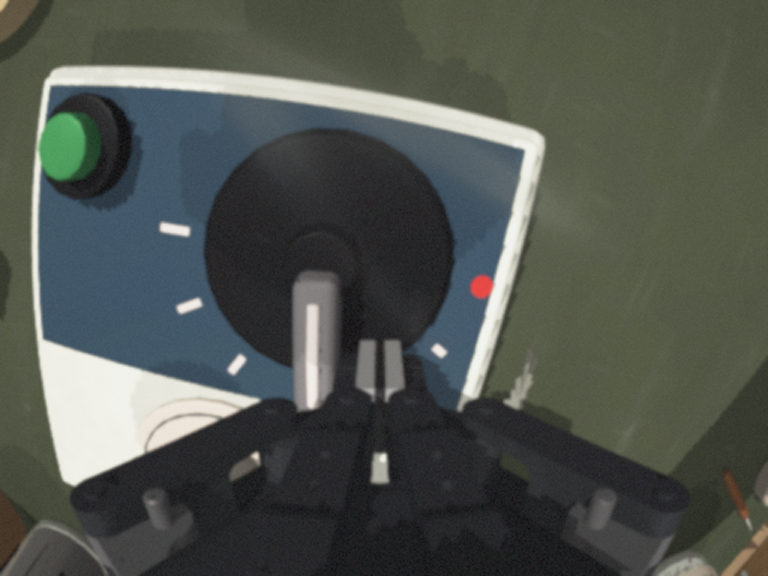

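```bash
python3 snap.py w6
```

```text
5.9 [536.24600079 -42.47861321  69.21189563] [[-0.938, -0.347, -0.0], [-0.347, 0.938, -0.0], [0.0, -0.0, -1.0]] [-0.2   0.11 -0.16  1.3  -0.   -0.56] [ 0.21604289 -0.01491249 -0.03599447] -3.0683624452490236e-05
```

View pics/w6_z.png

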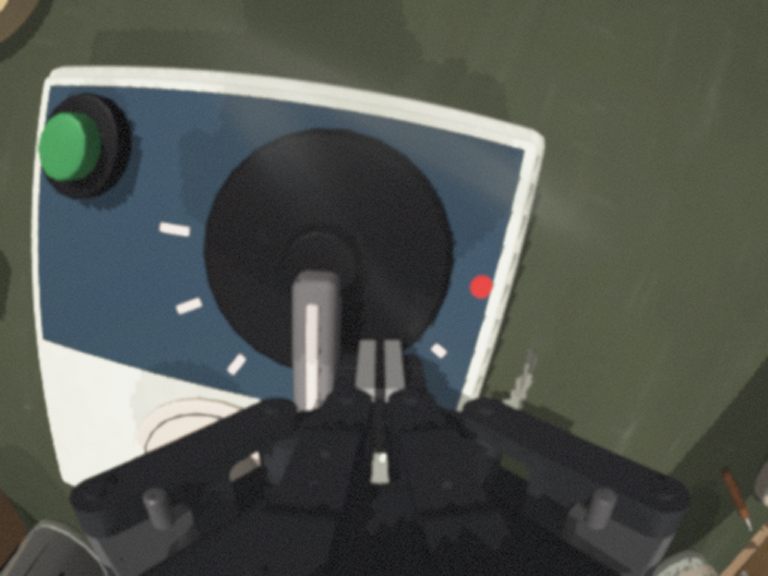

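```bash
cat > fin.py <<'E'
from h import *
import pickle,sys
def m(name,pts):
    s=pickle.load(open(f"pics/{name}.pkl","rb"))
    q=lambda u:((u[0]+.5)/1.5-.5,(u[1]+.5)/1.5-.5)
    for n,u,z in pts:
        w=wonz(q(u),z,s);d=w[:2]-[509.5,-73.2];print(name,n,w.round(1),np.hypot(*d).round(1),"a=",(99.2-np.degrees(np.arctan2(d[1],d[0]))).round(1))
E
python3 - <<'E'
from fin import m
m("w4",[("tip",(316,400),87),("in",(315,305),87),("red",(461,331),55),("t4",(204,328),55),("t6",(187,178),55)])
m("w6",[("tip",(311,402),87),("in",(312.5,308),87),("red",(481,287),55),("t1",(439,350),55),("t4",(237,364),55),("t5",(189,305),55),("t6",(175,229),55)])
E
```

```text
w4 tip [542.1 -47.7  87. ] 41.4 a= 61.2
w4 in [516.1 -67.2  87. ] 8.9 a= 56.8
w4 red [500.6 -14.6  55. ] 59.2 a= 0.6
w4 t4 [563.9 -93.   55. ] 57.9 a= 119.2
w4 t6 [ 519.4 -131.4   55. ] 59.0 a= 179.6
w6 tip [549.4 -60.7  87. ] 41.8 a= 81.9
w6 in [518.3 -69.8  87. ] 9.4 a= 77.8
w6 red [500.9 -14.8  55. ] 59.0 a= 0.8
w6 t1 [529.7 -19.9  55. ] 57.0 a= 30.0
w6 t4 [564.2 -92.8  55. ] 58.1 a= 118.9
w6 t5 [ 547. -118.   55.] 58.4 a= 149.3
w6 t6 [ 519.5 -131.    55. ] 58.7 a= 179.4
```

```bash
python3 arc.py 536.5 -42.4 200.2 19.6 36 79 82 84 86 88 90; python3 -m handwheel '[[[0,0,0],0,0],[[0,0,0],0,0]]'; python3 snap.py w7;  python3 - <<'E'
import cv2,numpy as np
a=cv2.imread("pics/w6_z.png");b=cv2.imread("pics/w7_z.png")
cv2.imwrite("pics/d.png",np.hstack([a[200:450,150:500],b[200:450,150:500]]))
E
```

```text
79.0 [536.5 -42.4] dx dy cm -0.0 0.0 twist 0.0
82.0 [538.1 -43.8] dx dy cm -0.1 -0.19 twist 3.0
84.0 [539.1 -44.8] dx dy cm -0.16 -0.32 twist 5.0
86.0 [540.1 -45.9] dx dy cm -0.21 -0.45 twist 7.0
88.0 [541. -47.] dx dy cm -0.26 -0.59 twist 9.0
90.0 [541.9 -48.1] dx dy cm -0.31 -0.72 twist 11.0
t: 6.2
tcp_pos: [536.2, -42.2, 69.3]
tcp_rot: [[-0.938, -0.347, 0.0], [-0.347, 0.938, -0.0], [-0.0, -0.0, -1.0]]
contact_force: [1.0, 0.1, 0.2]
finger_gap: -0.001
6.2 [536.2493484  -42.22834834  69.33915254] [[-0.938, -0.347, 0.0], [-0.347, 0.938, -0.0], [-0.0, -0.0, -1.0]] [-0.2   0.11 -0.16  1.3  -0.   -0.56] [0.98034897 0.14713511 0.15552009] -0.001491699375095789
```

View pics/d.png

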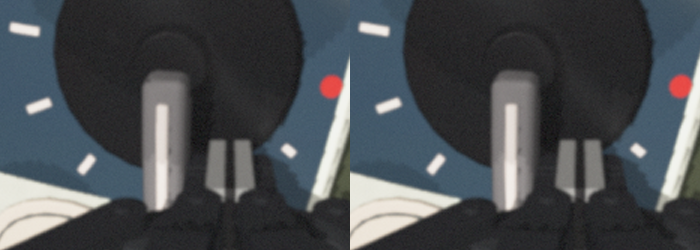

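```bash
python3 -m handwheel '[[[-0.1,-0.19,0],3,0],[[-0.16,-0.32,0],5,0],[[-0.16,-0.32,0],5,0],[[-0.16,-0.32,0],5,0]]'; python3 snap.py w8
```

```text
t: 6.75
tcp_pos: [538.9, -44.7, 69.3]
tcp_rot: [[-0.964, -0.264, 0.0], [-0.264, 0.964, -0.0], [-0.0, -0.0, -1.0]]
contact_force: [0.0, -0.1, -0.1]
finger_gap: -0.002
6.75 [538.8655948  -44.66321409  69.34786008] [[-0.964, -0.264, 0.0], [-0.264, 0.964, -0.0], [-0.0, -0.0, -1.0]] [-0.21  0.12 -0.15  1.3  -0.   -0.47] [ 0.03951713 -0.11600447 -0.06150414] -0.002136935469360309
```

View pics/w8_z.png

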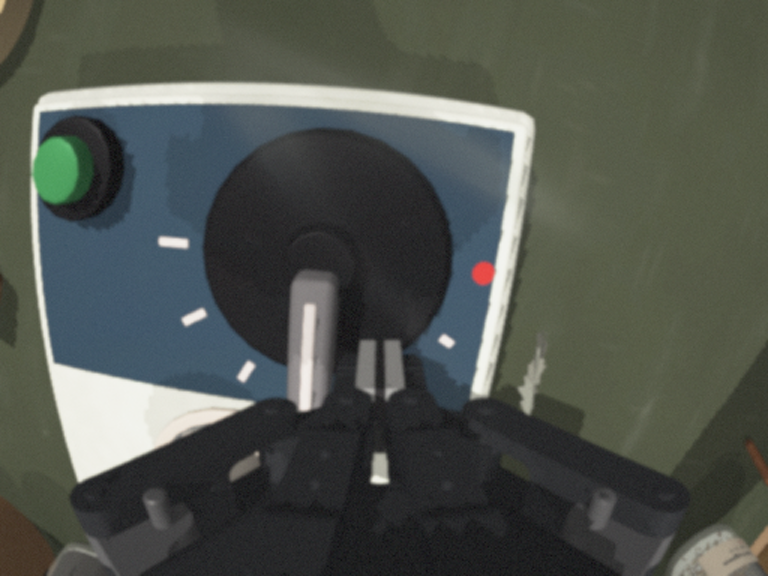

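Run:
```python
from fin import m
m("w8",[("tip",(306,402),87),("in",(310.5,308),87),("red",(483,273),55),("t4",(247,371),55)])
```

```text
w8 tip [550.9 -65.5  87. ] 42.1 a= 88.7
w8 in [518.7 -70.8  87. ] 9.5 a= 84.8
w8 red [500.7 -14.9  55. ] 58.9 a= 0.6
w8 t4 [564.2 -92.6  55. ] 58.1 a= 118.7
```

```bash
python3 arc.py 539.1 -44.8 195.2 19.6 36 88 92 96 99 102 104 106 108
```

```text
88.0 [541. -47.] dx dy cm -0.13 -0.26 twist 4.0
92.0 [542.8 -49.2] dx dy cm -0.24 -0.52 twist 8.0
96.0 [544.3 -51.6] dx dy cm -0.33 -0.8 twist 12.0
99.0 [545.4 -53.5] dx dy cm -0.38 -1.0 twist 15.0
102.0 [546.4 -55.4] dx dy cm -0.43 -1.21 twist 18.0
104.0 [547.  -56.7] dx dy cm -0.45 -1.35 twist 20.0
106.0 [547.6 -58. ] dx dy cm -0.47 -1.5 twist 22.0
108.0 [548.1 -59.3] dx dy cm -0.48 -1.64 twist 24.0
```

```bash
python3 -m handwheel '[[[-0.13,-0.26,0],4,0],[[-0.24,-0.52,0],8,0],[[-0.33,-0.8,0],12,0],[[-0.38,-1.0,0],15,0],[[-0.43,-1.21,0],18,0],[[-0.45,-1.35,0],20,0],[[-0.47,-1.5,0],22,0],[[-0.47,-1.5,0],22,0],[[-0.47,-1.5,0],22,0],[[-0.47,-1.5,0],22,0]]'; python3 snap.py w9
```

```text
t: 8.05
tcp_pos: [547.4, -58.2, 69.3]
tcp_rot: [[-0.993, 0.117, 0.0], [0.117, 0.993, -0.0], [-0.0, -0.0, -1.0]]
contact_force: [0.9, 0.6, 0.2]
finger_gap: 0.002
8.05 [547.4020086  -58.18974054  69.31815404] [[-0.993, 0.117, 0.0], [0.117, 0.993, -0.0], [-0.0, -0.0, -1.0]] [-0.23  0.14 -0.13  1.31 -0.   -0.11] [0.90362806 0.5851105  0.20989427] 0.0018101741281846763
```

View pics/w9_z.png

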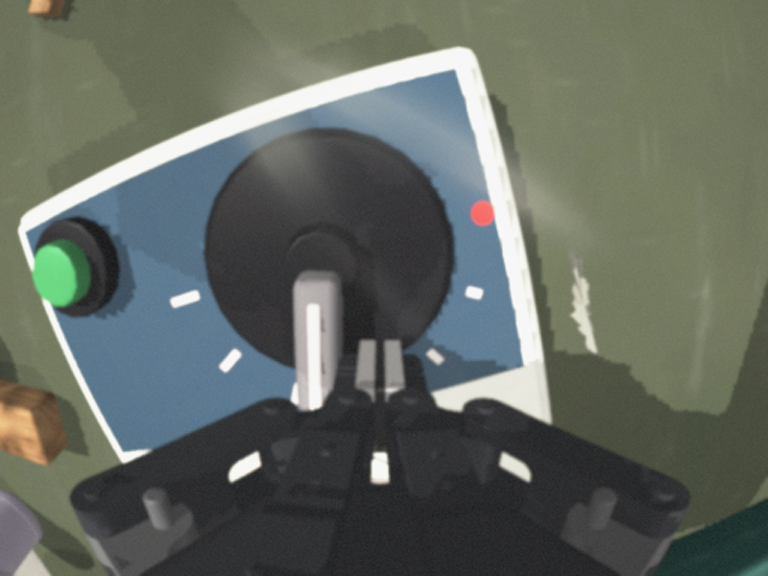

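```bash
python3 - <<'E'
from fin import m
m("w9",[("tip",(314,402),87),("in",(314,308),87),("red",(482,213),55),("t6",(185,299),55)])
E
python3 arc.py 547.6 -58 173.2 19.6 36 108 109 110 111 112 113
```

```text
w9 tip [550.7 -79.1  87. ] 41.6 a= 107.4
w9 in [518.7 -73.5  87. ] 9.2 a= 101.4
w9 red [500.7 -14.9  55. ] 58.9 a= 0.6
w9 t6 [ 519.8 -131.2   55. ] 58.9 a= 179.2
108.0 [548.1 -59.3] dx dy cm -0.06 -0.13 twist 2.0
109.0 [548.3 -60. ] dx dy cm -0.09 -0.19 twist 3.0
110.0 [548.5 -60.7] dx dy cm -0.12 -0.26 twist 4.0
111.0 [548.7 -61.4] dx dy cm -0.15 -0.32 twist 5.0
112.0 [548.9 -62.1] dx dy cm -0.18 -0.39 twist 6.0
113.0 [549.1 -62.8] dx dy cm -0.21 -0.45 twist 7.0
```

```bash
python3 -m handwheel '[[[-0.06,-0.13,0],2,0],[[-0.12,-0.26,0],4,0],[[-0.12,-0.26,0],4,0],[[-0.12,-0.26,0],4,0],[[-0.12,-0.26,0],4,0]]'; python3 snap.py w10
```

```text
t: 8.72
tcp_pos: [548.1, -60.8, 69.3]
tcp_rot: [[-0.983, 0.186, -0.0], [0.186, 0.983, -0.0], [0.0, -0.0, -1.0]]
contact_force: [-0.4, -0.2, 0.4]
finger_gap: 0.001
8.725 [548.14727377 -60.76214892  69.28991613] [[-0.983, 0.186, -0.0], [0.186, 0.983, -0.0], [0.0, -0.0, -1.0]] [-0.23  0.14 -0.12  1.31 -0.   -0.05] [-0.4068198  -0.19963765  0.4450781 ] 0.0007313943316285705
```

View pics/w10_z.png

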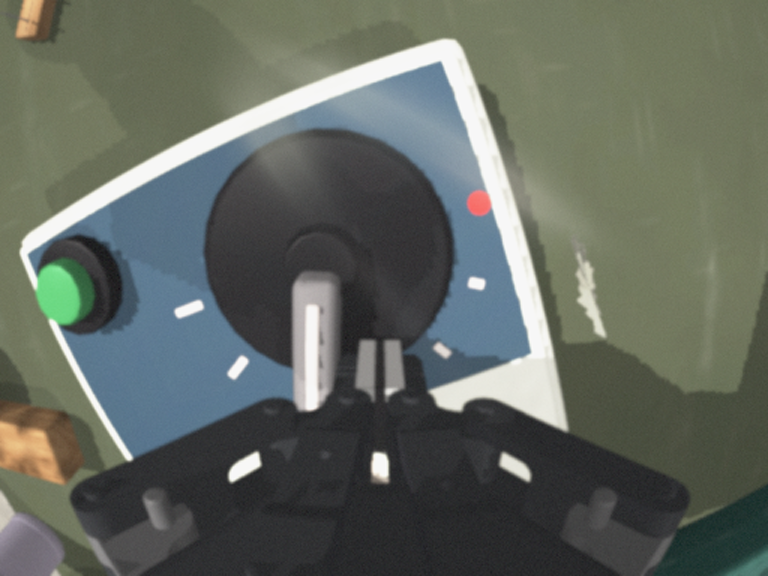

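```bash
python3 -m handwheel '[[[-0.06,-0.13,0],2,0],[[-0.1,-0.22,0],3.5,0],[[-0.1,-0.22,0],3.5,0],[[-0.1,-0.22,0],3.5,0]]'; python3 snap.py w11
```

```text
t: 9.28
tcp_pos: [548.8, -63.0, 69.3]
tcp_rot: [[-0.969, 0.245, 0.0], [0.245, 0.969, -0.0], [-0.0, -0.0, -1.0]]
contact_force: [0.6, -0.1, 0.3]
finger_gap: -0.002
9.275 [548.81412726 -62.98469785  69.29922205] [[-0.969, 0.245, 0.0], [0.245, 0.969, -0.0], [-0.0, -0.0, -1.0]] [-0.24  0.14 -0.12  1.31 -0.    0.01] [ 0.62759591 -0.06029419  0.2996612 ] -0.002009698949679076
```

View pics/w11_z.png

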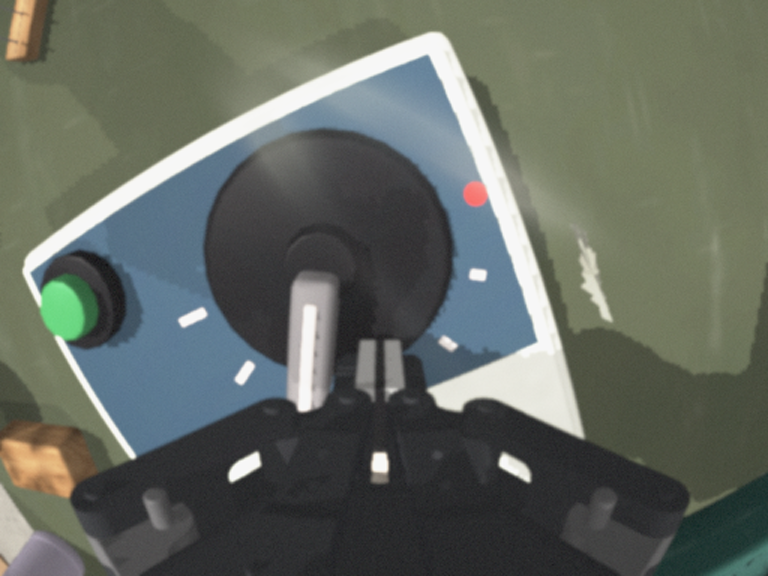

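```bash
python3 - <<'E'
from fin import m
m("w11",[("tip",(306,402),87),("in",(310.3,308),87),("red",(475,194),55),("t6",(193,317),55)])
E
python3 -m handwheel '[[[0,0.5,0],0,0],[[0,0.8,0],0,0],[[0,0.8,-3],0,0],[[0,0.8,-7],0,0],[[0,0.8,-11],0,0],[[0,0.8,-11],0,0],[[0,0.8,-11],0,0]]'; python3 snap.py w12
```

```text
w11 tip [548.6 -86.7  87. ] 41.4 a= 118.2
w11 in [518.  -75.5  87. ] 8.8 a= 114.2
w11 red [500.8 -15.   55. ] 58.9 a= 0.7
w11 t6 [ 519.6 -131.    55. ] 58.7 a= 179.3
t: 10.2
tcp_pos: [550.7, -55.0, 179.0]
tcp_rot: [[-0.97, 0.245, -0.0], [0.245, 0.97, -0.0], [0.0, -0.0, -1.0]]
contact_force: [0.2, -0.5, -0.4]
finger_gap: 0.003
10.2 [550.73314988 -55.00349598 179.01307917] [[-0.97, 0.245, -0.0], [0.245, 0.97, -0.0], [0.0, -0.0, -1.0]] [-0.22  0.12  0.07  1.52 -0.    0.03] [ 0.15926158 -0.48888497 -0.41221342] 0.0026030438916620794
```

View pics/w12_z.png

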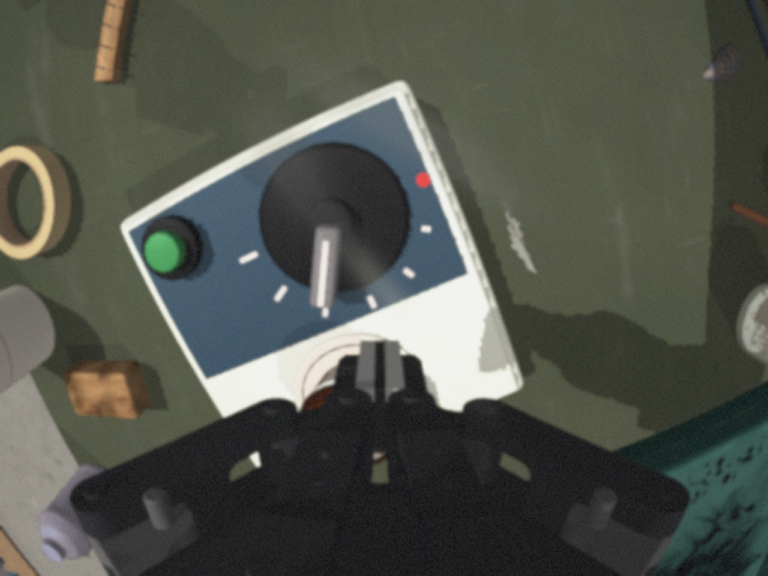

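Run:
```python
from h import *
import pickle
L=lambda n:pickle.load(open(f"pics/{n}.pkl","rb"))
q=lambda u,v:((u+.5)/1.5-.5,(v+.5)/1.5-.5)
r=[wray(((138.5)/3.75-.5+140,(188.5)/3.75-.5+130),L("w1")),wray(q(165,251),L("w12")),wray(q(62,272),L("w9"))]
print(tri(r)); print(tri(r[:2]),tri([r[0],r[2]]))
for n,uv in(("w12",(165,251)),("w9",(62,272))): print([wonz(q(*uv),z,L(n)).round(1) for z in(70,75,80)])
from fin import m
m("w12",[("tip",(320.5,300),87),("in",(324,245),87),("t4",(325,312),55)])
s=manip.observe();c=s["tcp_rot"];print(c.T@(np.array([498,-179,90])-s["tcp_pos"]))
```

```text
[ 499.19941593 -179.36033852   68.87532754]
[ 499.33599828 -179.27534639   69.24753159] [ 499.2540342  -179.42745659   68.84268552]
[array([ 499. , -178.6,   70. ]), array([ 498.7, -175.8,   75. ]), array([ 498.4, -173. ,   80. ])]
[array([ 498.6, -178.1,   70. ]), array([ 497.9, -173.6,   75. ]), array([ 497.2, -169. ,   80. ])]
w12 tip [548.8 -87.3  87. ] 41.7 a= 119.0
w12 in [519.5 -76.9  87. ] 10.6 a= 119.5
w12 t4 [566.  -93.7  55. ] 60.1 a= 119.1
[  19.96884489 -133.07129062   88.07222134]
```

```bash
python3 -m handwheel '[[[0.6,-4,0],0,0],[[1.2,-8,0],0,0],[[1.8,-12,0],0,0],[[2,-13.3,3],0,0],[[2,-13.3,7],0,0],[[2,-13.3,8.9],0,0],[[2,-13.3,8.9],0,0],[[2,-13.3,8.9],0,0]]'; python3 snap.py w13
```

```text
t: 11.25
tcp_pos: [498.7, -179.1, 90.3]
tcp_rot: [[-0.97, 0.245, -0.0], [0.245, 0.97, 0.0], [0.0, 0.0, -1.0]]
contact_force: [-0.1, 0.4, 1.1]
finger_gap: 0.004
11.25 [ 498.69869004 -179.09952809   90.30538345] [[-0.97, 0.245, -0.0], [0.245, 0.97, 0.0], [0.0, 0.0, -1.0]] [-0.47  0.08 -0.15  1.34  0.   -0.22] [-0.0656567   0.38418105  1.08608201] 0.0038427871755111966
```

View pics/w13_z.png

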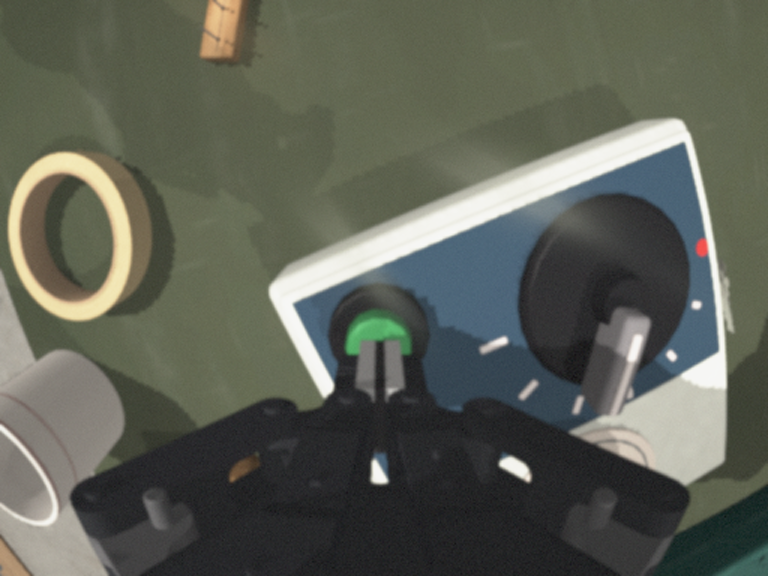

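```bash
python3 -m handwheel '[[[0,0,1],0,0],[[0,0,1.8],0,0],[[0,0,2.2],0,0],[[0,0,2.4],0,0],[[0,0,2.4],0,0]]'; python3 -m handwheel '[[[0,0,0.2],0,0],[[0,0,0.4],0,0],[[0,0,0.4],0,0]]'
```

```text
t: 11.92
tcp_pos: [499.8, -179.6, 70.8]
tcp_rot: [[-0.97, 0.245, 0.003], [0.245, 0.97, -0.002], [-0.004, -0.001, -1.0]]
contact_force: [-5.2, 2.7, 17.1]
finger_gap: -0.003
t: 12.3
tcp_pos: [499.9, -179.7, 70.6]
tcp_rot: [[-0.97, 0.245, 0.004], [0.245, 0.97, -0.003], [-0.005, -0.002, -1.0]]
contact_force: [-11.2, 5.8, 31.8]
finger_gap: 0.003
```

```bash
python3 snap.py w14
python3 - <<'E'
from plant import capture
import cv2
im=capture("scene")[:,:,::-1]
cv2.imwrite("pics/s14.png",cv2.resize(im[130:240,190:340],(750,550),interpolation=cv2.INTER_CUBIC))
E
```

```text
12.3 [ 499.85303552 -179.70578971   70.56000925] [[-0.97, 0.245, 0.004], [0.245, 0.97, -0.003], [-0.005, -0.002, -1.0]] [-0.47  0.08 -0.18  1.3  -0.   -0.22] [-11.23914542   5.81766415  31.75634861] 0.0025504849187625808
```

View pics/w14_z.png

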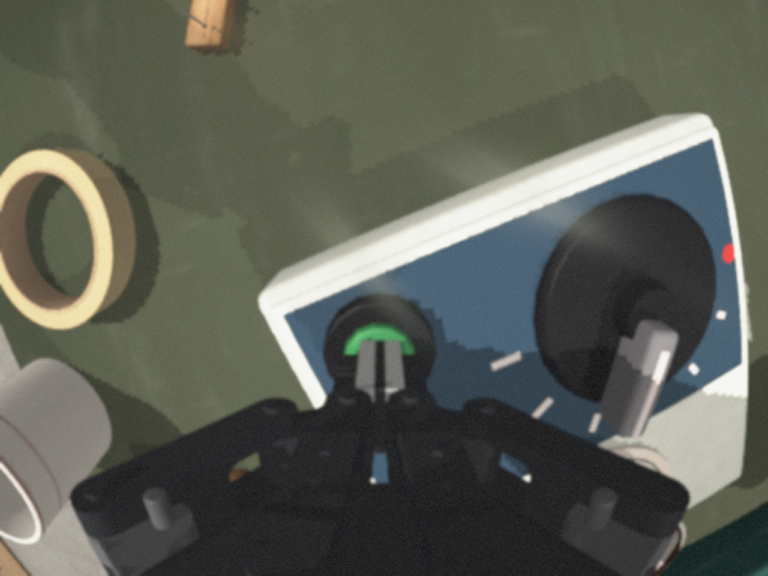

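View pics/s14.png

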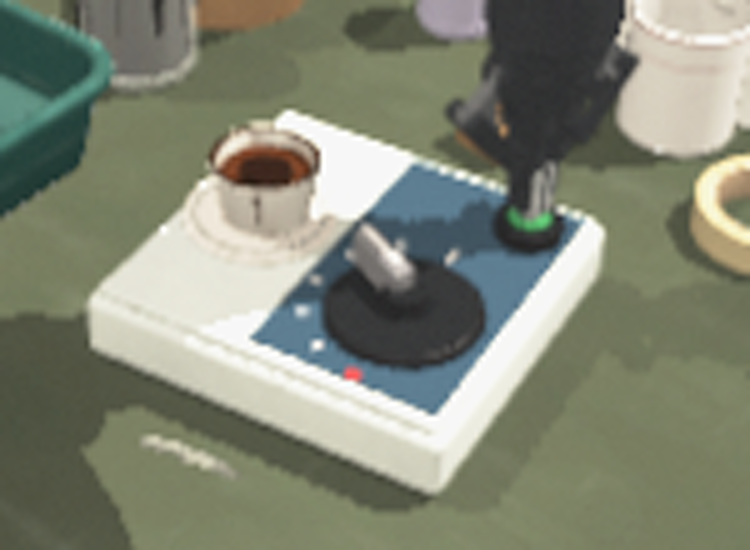

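Run:
```python
import cv2,numpy as np
a=cv2.imread("pics/w13.png");b=cv2.imread("pics/w14.png")
cv2.imwrite("pics/d2.png",np.hstack([cv2.resize(x[175:275,205:305],(390,390),interpolation=cv2.INTER_CUBIC) for x in(a,b)]))
from h import *
import pickle
L=lambda n:pickle.load(open(f"pics/{n}.pkl","rb"))
q=lambda u,v:((u+.5)/1.5-.5,(v+.5)/1.5-.5)
for n,v in(("w13",309),("w14",325)):
    s=L(n);X=s["tcp_rot"][:,0]
    for c in([498.3,-179.4],[499.2,-179.4]):
        g=np.array(c)+13*X[:2]
        for z in(66,70,74,76,78,80,82):
            w=wonz(q(379,v),z,s);print(n,c,z,((w[:2]-g)@X[:2]).round(1),end=" | ")
        print()
```

```text
w13 [498.3, -179.4] 66 -1.2 | w13 [498.3, -179.4] 70 0.1 | w13 [498.3, -179.4] 74 1.5 | w13 [498.3, -179.4] 76 2.2 | w13 [498.3, -179.4] 78 2.9 | w13 [498.3, -179.4] 80 3.6 | w13 [498.3, -179.4] 82 4.3 | 
w13 [499.2, -179.4] 66 -0.4 | w13 [499.2, -179.4] 70 1.0 | w13 [499.2, -179.4] 74 2.4 | w13 [499.2, -179.4] 76 3.1 | w13 [499.2, -179.4] 78 3.8 | w13 [499.2, -179.4] 80 4.5 | w13 [499.2, -179.4] 82 5.1 | 
w14 [498.3, -179.4] 66 -1.7 | w14 [498.3, -179.4] 70 -0.1 | w14 [498.3, -179.4] 74 1.5 | w14 [498.3, -179.4] 76 2.2 | w14 [498.3, -179.4] 78 3.0 | w14 [498.3, -179.4] 80 3.8 | w14 [498.3, -179.4] 82 4.6 | 
w14 [499.2, -179.4] 66 -0.8 | w14 [499.2, -179.4] 70 0.8 | w14 [499.2, -179.4] 74 2.3 | w14 [499.2, -179.4] 76 3.1 | w14 [499.2, -179.4] 78 3.9 | w14 [499.2, -179.4] 80 4.7 | w14 [499.2, -179.4] 82 5.4 |
```

View pics/d2.png

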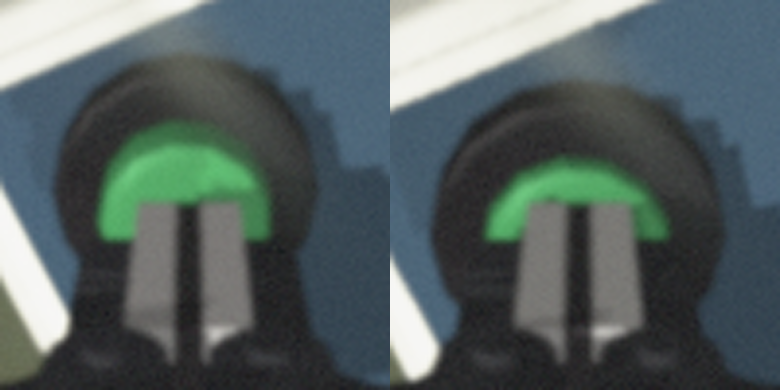

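```bash
python3 -m handwheel '[[[0,0,-0.3],0,0],[[0,0,-0.6],0,0],[[0,0,-0.7],0,0],[[0,0,-0.7],0,0]]'; python3 -m handwheel '[[[0,0,-0.2],0,0],[[0,0,-0.2],0,0],[[0,0,-0.2],0,0]]';python3 -m handwheel '[[[0,0,-0.2],0,0],[[0,0,-0.2],0,0],[[0,0,-0.2],0,0]]'; python3 -m handwheel '[[[0,0,-0.2],0,0],[[0,0,-0.2],0,0],[[0,0,-0.2],0,0]]'
```

```text
t: 12.9
tcp_pos: [499.7, -179.6, 71.0]
tcp_rot: [[-0.97, 0.245, 0.002], [0.245, 0.97, -0.001], [-0.003, -0.001, -1.0]]
contact_force: [0.3, 0.7, 6.8]
finger_gap: -0.001
t: 13.28
tcp_pos: [499.6, -179.6, 71.8]
tcp_rot: [[-0.969, 0.245, 0.002], [0.245, 0.969, -0.001], [-0.002, -0.0, -1.0]]
contact_force: [0.5, -0.3, 4.6]
finger_gap: 0.0
t: 13.65
tcp_pos: [499.1, -179.4, 73.4]
tcp_rot: [[-0.969, 0.245, 0.001], [0.245, 0.969, -0.0], [-0.001, -0.0, -1.0]]
contact_force: [3.5, -2.0, 3.5]
finger_gap: -0.001
t: 14.02
tcp_pos: [498.4, -179.1, 75.0]
tcp_rot: [[-0.969, 0.245, -0.001], [0.245, 0.969, 0.0], [0.001, 0.0, -1.0]]
contact_force: [1.7, -1.4, 2.1]
finger_gap: -0.001
```

The force falls smoothly from 6.8 N to 2.1 N between z = 71 and 75 mm, so the fingertip was riding the button's spring and it did go fully down. Next I'll lift off and check.

```bash
python3 -m handwheel '[[[0,0,-0.5],0,0],[[0,0,-3],0,0],[[0,0,-8],0,0],[[0,0,-13],0,0],[[0,0,-13],0,0],[[0,0,-13],0,0],[[0,0,-13],0,0],[[0,0,-13],0,0]]'; python3 snap.py w15
python3 - <<'E'
from plant import capture
import cv2
im=capture("scene")[:,:,::-1]
cv2.imwrite("pics/s15.png",cv2.resize(im[110:310,100:370],(800,592),interpolation=cv2.INTER_CUBIC))
E
```

```text
t: 15.02
tcp_pos: [497.8, -178.7, 203.4]
tcp_rot: [[-0.969, 0.245, -0.003], [0.245, 0.969, 0.002], [0.004, 0.001, -1.0]]
contact_force: [-0.5, -0.4, -0.7]
finger_gap: 0.001
15.025 [ 497.75622992 -178.71751107  203.37789691] [[-0.969, 0.245, -0.003], [0.245, 0.969, 0.002], [0.004, 0.001, -1.0]] [-0.47  0.06  0.05  1.57  0.   -0.22] [-0.4832402  -0.42693625 -0.71023793] 0.0007323333005576393
```

View pics/w15_z.png

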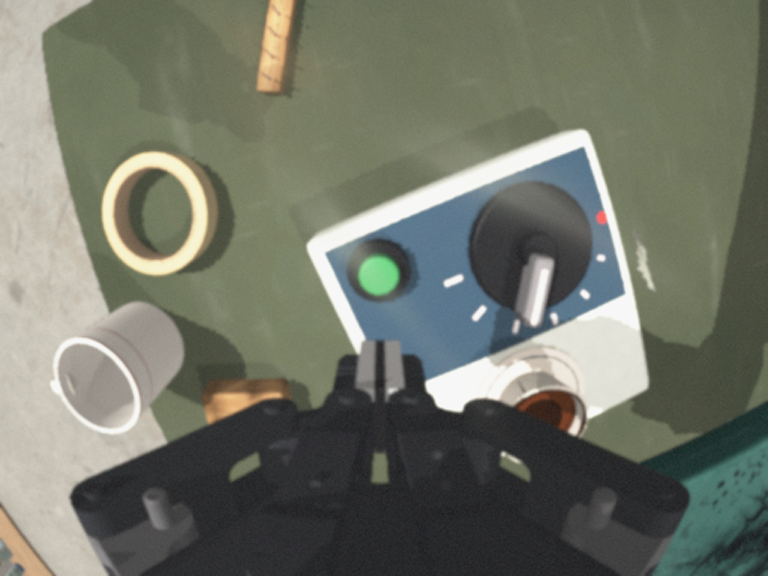

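View pics/s15.png

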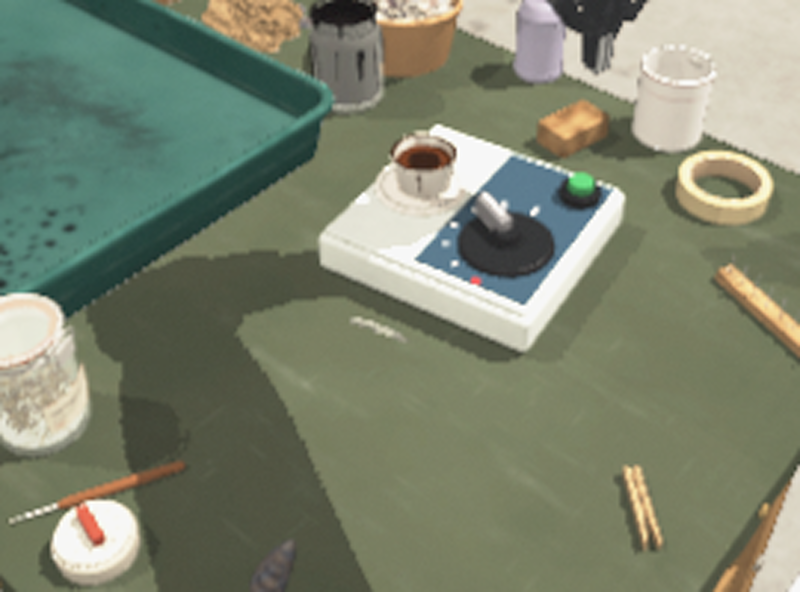

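Run:
```python
from fin import m
m("w15",[("tip",(536,318),87),("in",(544,268),87),("t4",(516,326),55),("t3",(554,318),55),("t6",(453,281),55)])
from plant import manip
print(manip.observe()["joint_vel"].round(3)); print(manip.job_done())
```

```text
w15 tip [547.9 -86.4  87. ] 40.6 a= 118.2
w15 in [516.3 -76.3  87. ] 7.5 a= 123.7
w15 t4 [564.4 -93.1  55. ] 58.4 a= 119.1
w15 t3 [566.2 -63.3  55. ] 57.5 a= 89.3
w15 t6 [ 520.1 -131.6   55. ] 59.4 a= 179.0
[ 0.001 -0.002  0.011  0.001  0.001  0.   ]
the job is handed in; nothing more can be done
None
```

The stirrer's selector is at speed 4 and the green start button was then pressed and released. I handed the job in at about 15 s of the 51 s allowed.

- **Selector:** It started at speed 2. I pushed the back of the fin two clicks clockwise with the closed fingertips and never pinched it. In the last picture, taken after the arm had lifted clear, the fin tip reads about 118° and tick 4 about 119° (nominal 120°), so it had not run past.
- **Start button:** It bottomed out at tool height 70.6 mm with 32 N on it, more than the 5 N it needs but under the 40 N limit. On the way up the force fell smoothly from 6.8 to 2.1 N, and the last picture shows the button out again.
- **Surroundings:** In the last pictures the ink dish still stands on its plate and the other things look unmoved. I judged that by eye rather than measuring it. The arm was clear, with about 1 N of noise on the force reading.

Two readings disagreed with what I expected:
- **Clicks:** The fin did not jump by itself right at the halfway point. It followed the finger and settled only near the end of each click, so I crept forward and checked with pictures.
- **Button height:** My triangulated height for the button top was low, about 69–70 mm. The spring contact puts it at about 75–77 mm.

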